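# Open the inspection port of a gear reducer

### The job

On the grey gear reducer on the bench, open the round inspection port: swivel its large flat steel cover sideways around its one pivot screw until no part of the port is covered any more, and let go of it. Leave the small swivel cover of the grease nipple, on the same reducer, shut.

Things in the scene. Friction and masses are not known exactly. Their poses are not given: they have to be found in the camera images.
- port_cover (a joint): large flat steel cover on top of the grey gear reducer (box 160 x 210 x 120 mm high, fixed). Disc of radius 36 mm, its centre 62 mm from the pivot screw, on a neck 40 mm wide. Angle in rad: 0 = shut, centred on the port (radius 26 mm); grows anticlockwise from above, the only way it opens, to a stop at 1.9; port just clear at 1.05. Starts at 0 to 0.25. Stiff: 0.12 N m; stays where left.
- port_knob (a point): centre of the top of the large cover's grip knob: an upright round steel post, 14 mm in diameter, 28 mm high above the cover, its top 155 mm above the bench, on the cover's centre line 86 mm from the screw, by the free end. x points from screw to knob, z up. Within 60 mm of its path nothing else stands higher than 15 mm above the reducer's top.
- port_screw (a point): pivot screw of the large cover: the point on its vertical axis at the level of the cover's upper face, 127 mm above the bench. The cover is 6 mm thick; the screw head is 22 mm wide and 6 mm high.
- grease_cover (a joint): small swivel cover of the grease nipple, at the other end of the same reducer's top, always over 60 mm from the large cover's knob: same tongue shape but 53 mm long, 26 mm across its disc, with a thin peg 9 mm in diameter and 14 mm high. Angle in rad: 0 = shut, as it starts; it must stay shut.

How it is judged:
By the outcome, as a careful person would: the job done as asked, in the order asked, and still so for the second after the job is handed in, with the robot touching nothing.
It also fails if it takes over 35 s, if anything falls off the work surface, if the arm or the gripper's body presses on something with over 40 N, if the wrist force passes 120 N, or if a joint passes its speed limit or range.

### The arm

A 7-joint arm with a two-finger parallel gripper is mounted at the origin on the work surface. World frame = base frame: x ahead of the robot, y to its left, z up, the work surface at z = 0. Lengths are in m, angles in rad, forces in N, time in s.
With the tool pointing down it reaches from about 0.425 to 0.925 m from the base axis. Payload 6.8 kg.
Tool frame: the origin (TCP) lies midway between the tips of the shut fingers; the grasp point (between the pads) lies 19 mm behind it (robot.pinch_z is the distance from the TCP to the grasp point, in m); z points along the fingers, y is the line along which they close (so a half turn about z gives the same grasp; the last joint's range is limited). The gripper opens to 85 mm and grips with 20 to 120 N. Pads are 22 mm wide; open, the fingers measure 114 mm over their backs; the gripper's body (76 mm by 85 mm) begins 54 mm behind the grasp point. The pads swing forward as they close: fully open they stand 13 mm farther back than shut.
Start: joints at [1.175, 0.477, 0.022, 1.555, -0.011, 1.109, -0.083], TCP at [0.192, -0.647, 0.231] pointing down, gripper open.
Joint ranges: [-2.96, 2.96], [-0.34, 2.1], [-1.41, 1.46], [0.24, 2.44], [-1.37, 4.51], [0.17, 1.92], [-2.96, 2.96]. Speed limits (rad/s): [2.39, 2.39, 3.14, 3.14, 3.14, 3.14, 3.14].

### API

Orientations are given as [roll, pitch, yaw] about the fixed x, y, z axes, in that order (R = Rz(yaw) Ry(pitch) Rx(roll)).
In Python, from plant import robot gives the robot as it stands.
- The arm moves only by the tool arm_command, never from a script. Its argument "commands" is a list of rows, each an object of numbers: "grip": the opening in per cent of the stroke, from 0 (shut) to 100 (fully open); "dx", "dy", "dz": the shift along the world's x, y, z in m; "wx", "wy", "wz": the turn, a rotation vector about the world's x, y, z in rad. In form: [{"grip": .., "dx": .., "dy": .., "dz": .., "wx": .., "wy": .., "wz": ..}, ...]. A call has exactly 10 rows; each row shifts and turns the commanded pose from where the row before left it; what a row does not reach is not made up. A row lasts 1/10 s, in which the tool goes at most 50 mm and 8.59 degrees, less where a joint would pass 70% of its speed; a pose out of reach is approached as far as the arm can. A call with a gripper value outside its range is refused whole. The fingers move at their own pace and stop on an object; the grip force is fixed at half the most. Time passes only in rows, so rows that do not move let the fingers close, or fill a call up. It gives the time, the measured TCP pose, the force, the opening and the grip force at its end, in the units of the state.
- robot.sense(): the state, without advancing time (a new reading comes with each control period).
- robot.read_camera(name): name is "scene" or "top" or "wrist"; returns a dict with "img" (420x560x3 uint8, blue, green, red), "z_map" (420x560 float32, m along the optical axis (not along the pixel's ray), 0 where there is no reading), "K" (3x3 intrinsics, pixels), "R" (3x3) and "t" (3): a world point X has camera coordinates R X + t; the wrist camera has in their place "tool_from_camera" (4x4, takes a point from camera to tool coordinates, whose origin is the TCP and whose axes are the flange's). Camera axes: x right, y down, z forward; pixel columns grow to the right and rows downward; lengths in m; the calibration is good to about 2 mm. A picture is of the moment at which its call begins: read the wrist's pose just before it.
- robot.close_job(): hands the job in; it is judged then, once.
Trained networks look in a picture, given as the dict that the camera call returned (one of the last four; its "shot" number tells which), for a name from the list of things; names that differ only in an ending like _2 or _b are one class to them, and where a whole thing is asked for, a point or a joint stands for the part that bears it (a point fixed in the world has none). Each returns a list of dicts, best first, with "conf" (0 to 1); they miss things now and then, are a little off and sometimes report something else, mostly with a low value. They report only what shows in the picture. A call takes as long as a camera call.
- robot.trace(picture, thing): "region" (420x560 bool, what is visible of it) and "position" ([column, row] in pixels, amid what is visible of it).
The state is a dict: "time": time; "qpos": joint angles; "joint_velocities": joint speeds; "effort": joint torques, N m; "position": TCP position; "eef_rot": TCP orientation; "force": force on the tool from outside, world axes, zero at the start; "ft_torque": the same for the moment, N m; "gripper_width": finger opening in m; "grasp_force": force on a finger pad.
Only numpy, scipy, OpenCV 4.12 (cv2) and the standard library are available. Lean on these libraries where they do the work, as an engineer would, in place of code of your own. Each camera call takes 0.05 s, during which the arm holds its last target. There are 200 camera calls.

## Working session

There is one attempt and no reset: what is moved stays moved. The work goes in short steps, Python scripts to look and compute and a tool call to move; the robot and the scene stay as the last step left them, time stands still between calls to the robot, and variables do not carry over. Pictures are saved under pics/ and viewed, at most 10 in all, crops included, and the job is handed in when it is done.

Besides the shell and the picture viewer there is one more tool, called after "Call:" as name(argument=value, ...), one argument or row to a line, values as JSON. arm_command: Moves the arm, as the interface text tells. Its arguments: {"type":"object","properties":{"commands":{"type":"array","items":{"type":"object","properties":{"grip":{"type":"number"},"dx":{"type":"number"},"dy":{"type":"number"},"dz":{"type":"number"},"wx":{"type":"number"},"wy":{"type":"number"},"wz":{"type":"number"}}}}},"required":["commands"]}

```bash
mkdir -p pics; cat > h.py <<'E'
import numpy as np, cv2
from plant import robot
def px2w(p,u,v,z=None):
    K=p["K"]; r=np.linalg.inv(K)@np.array([u,v,1.0])
    R=np.array(p["R"]);t=np.array(p["t"])
    if z is None:
        d=p["z_map"][int(v),int(u)]; return R.T@(r*d-t)
    c=-R.T@t; d=R.T@r; return c+d*(z-c[2])/d[2]
E
python3 - <<'E'
from h import *
s=robot.sense(); print(s["time"],s["position"],s["eef_rot"],s["force"])
for n in("top","scene"):
    p=robot.read_camera(n); cv2.imwrite(f"pics/{n}1.png",p["img"])
    for th,z in(("port_knob",.155),("port_screw",.130),("port_cover",.127),("grease_cover",.127)):
        for r in robot.trace(p,th)[:2]:
            u,v=r["position"]; print(n,th,round(r["conf"],2),u,v,r["region"].sum(),px2w(p,u,v).round(3),px2w(p,u,v,z).round(3))
E
```

```text
0.0 [ 0.19142894 -0.64670471  0.23035203] [-3.13985112e+00  1.20915848e-04  2.87882988e-01] [0.33533766 0.14481614 0.85846683]
top port_knob 0.9 135.5 230.4 1476 [0.596 0.275 0.127] [0.59  0.267 0.155]
top port_screw 0.66 139.3 227.8 1508 [0.6   0.267 0.127] [0.599 0.266 0.13 ]
top grease_cover 0.73 200.1 257.4 285 [0.521 0.157 0.128] [0.521 0.157 0.127]
top grease_cover 0.42 135.7 228.2 1545 [0.6   0.273 0.13 ] [0.6   0.274 0.127]
scene port_knob 0.55 354.6 164.1 805 [0.597 0.263 0.129] [0.609 0.232 0.155]
scene port_screw 0.68 358.3 163.1 790 [0.603 0.271 0.129] [0.603 0.269 0.13 ]
scene port_screw 0.64 300.5 176.7 163 [0.514 0.164 0.126] [0.516 0.16  0.13 ]
scene port_cover 0.82 355.9 165.6 830 [0.6   0.264 0.125] [0.601 0.262 0.127]
scene grease_cover 0.68 299.6 177.7 149 [0.515 0.159 0.127] [0.514 0.159 0.127]
```

```bash
python3 - <<'E'
import cv2,numpy as np
a=cv2.imread("pics/top1.png")[150:330,50:270]; b=cv2.imread("pics/scene1.png")[90:270,250:450]
cv2.imwrite("pics/c1.png",np.hstack([cv2.resize(a,(440,360)),cv2.resize(b,(360,360))]))
E
```

```text
(no output)
```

View pics/c1.png

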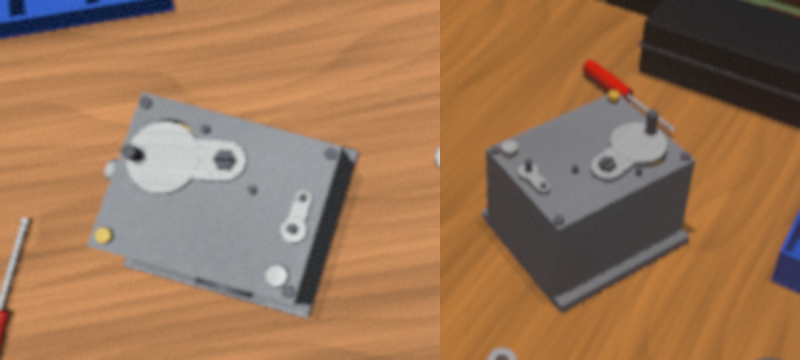

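The left half (top view) shows the cover nearly shut. Its knob is near top pixel (115,226) and its screw near (162,230), with the grease cover lower right near (197,257). In the scene view the knob top is near (368,154) and the screw near (343,180).

```bash
python3 - <<'E'
from h import *
T=robot.read_camera("top");S=robot.read_camera("scene")
def tri(a,b):
    A=[]
    for p,(u,v) in((T,a),(S,b)):
        P=np.array(p["K"])@np.c_[p["R"],p["t"]]; A+=[u*P[2]-P[0],v*P[2]-P[1]]
    X=np.linalg.svd(np.array(A))[2][3]; return (X[:3]/X[3]).round(4)
k=tri((115,226),(368,154)); s=tri((162.5,230),(342.8,180.5))
print(k,s,np.hypot(*(k-s)[:2]))
print(px2w(T,115,226,.155),px2w(S,368,154,.155),px2w(T,162.5,230,.133),px2w(S,342.8,180.5,.133))
E
```

```text
[0.6094 0.3112 0.1315] [0.5906 0.2264 0.1048] 0.08685896614627646
[0.60518205 0.30417746 0.155     ] [0.61873269 0.27964785 0.155     ] [0.58642903 0.22114301 0.133     ] [0.60195103 0.19373193 0.133     ]
```

```bash
python3 - <<'E'
from h import *
T=robot.read_camera("top");S=robot.read_camera("scene")
def tri(a,b):
    A=[]
    for p,(u,v) in((T,a),(S,b)):
        P=np.array(p["K"])@np.c_[p["R"],p["t"]]; A+=[u*P[2]-P[0],v*P[2]-P[1]]
    X=np.linalg.svd(np.array(A))[2][3]; return (X[:3]/X[3]).round(4)
k=tri((115,226),(368,147.5)); s=tri((162.5,230),(342.8,171.5))
print(k,s,np.hypot(*(k-s)[:2]))
print(px2w(T,115,226,.155),px2w(S,368,147.5,.155),px2w(T,162.5,230,.133),px2w(S,342.8,171.5,.133))
E
```

```text
[0.6066 0.3058 0.1513] [0.5872 0.2218 0.1317] 0.08621113617161069
[0.60518205 0.30417746 0.155     ] [0.60871661 0.3016912  0.155     ] [0.58642903 0.22114301 0.133     ] [0.58825447 0.22094815 0.133     ]
```

```bash
python3 - <<'E'
from h import *
p=robot.read_camera("top"); z=p["z_map"]; v,u=np.nonzero(z>0)
K=p["K"]; c=np.c_[u,v,np.ones_like(u)]@np.linalg.inv(K).T*z[v,u][:,None]
W=(c-p["t"])@p["R"]
for x in np.arange(0.1,1,.1):
    print(round(x,1),[round(float(W[m,2].max()),2) if (m:=(abs(W[:,0]-x)<.05)&(abs(W[:,1]-y)<.05)).any() else None for y in np.arange(-.7,.6,.1)])
E
```

```text
0.1 [None, None, 0.01, 0.01, 0.01, 0.01, 0.0, None, None, None, None, None, None]
0.2 [None, 0.01, 0.01, 0.01, 0.01, 0.01, 0.01, 0.01, 0.01, 0.01, 0.01, 0.01, 0.0]
0.3 [None, 0.01, 0.01, 0.01, 0.01, 0.01, 0.01, 0.01, 0.01, 0.01, 0.01, 0.01, 0.01]
0.4 [None, 0.01, 0.01, 0.01, 0.01, 0.01, 0.01, 0.01, 0.01, 0.13, 0.01, 0.01, 0.03]
0.5 [0.01, 0.01, 0.02, 0.01, 0.05, 0.05, 0.05, 0.01, 0.13, 0.15, 0.14, 0.13, 0.03]
0.6 [0.01, 0.01, 0.01, 0.01, 0.05, 0.05, 0.05, 0.02, 0.13, 0.14, 0.16, 0.12, 0.02]
0.7 [0.09, 0.09, 0.07, 0.06, 0.01, 0.01, 0.05, 0.01, 0.01, 0.01, 0.13, 0.01, 0.01]
0.8 [0.04, 0.1, 0.07, 0.06, 0.01, 0.16, 0.16, 0.01, 0.04, 0.02, 0.06, 0.06, 0.05]
0.9 [0.1, 0.1, 0.01, 0.01, 0.01, 0.01, 0.1, 0.01, 0.04, 0.04, 0.06, 0.06, 0.06]
```

Call:
arm_command(
  commands=[
    {"grip": 100, "dz": 0.007, "wz": 0.05},
    {"grip": 100, "dz": 0.007, "wz": 0.05},
    {"grip": 100, "dz": 0.007, "wz": 0.05},
    {"grip": 100, "dz": 0.007, "wz": 0.05},
    {"grip": 100, "dz": 0.007, "wz": 0.05},
    {"grip": 100, "dz": 0.007, "wz": 0.05},
    {"grip": 100, "dz": 0.007, "wz": 0.05},
    {"grip": 100, "dz": 0.007, "wz": 0.05},
    {"grip": 100, "dz": 0.007, "wz": 0.05},
    {"grip": 100, "dz": 0.007, "wz": 0.05},
  ],
)

```text
invalid input at $.commands[0]: expected keys grip, dx, dy, dz, wx, wy, wz
```

Call:
arm_command(
  commands=[
    {"grip": 100, "dx": 0.032, "dy": 0.035, "dz": 0.007, "wx": 0, "wy": 0, "wz": 0.05},
    {"grip": 100, "dx": 0.032, "dy": 0.035, "dz": 0.007, "wx": 0, "wy": 0, "wz": 0.05},
    {"grip": 100, "dx": 0.032, "dy": 0.035, "dz": 0.007, "wx": 0, "wy": 0, "wz": 0.05},
    {"grip": 100, "dx": 0.032, "dy": 0.035, "dz": 0.007, "wx": 0, "wy": 0, "wz": 0.05},
    {"grip": 100, "dx": 0.032, "dy": 0.035, "dz": 0.007, "wx": 0, "wy": 0, "wz": 0.05},
    {"grip": 100, "dx": 0.032, "dy": 0.035, "dz": 0.007, "wx": 0, "wy": 0, "wz": 0.05},
    {"grip": 100, "dx": 0.032, "dy": 0.035, "dz": 0.007, "wx": 0, "wy": 0, "wz": 0.05},
    {"grip": 100, "dx": 0.032, "dy": 0.035, "dz": 0.007, "wx": 0, "wy": 0, "wz": 0.05},
    {"grip": 100, "dx": 0.032, "dy": 0.035, "dz": 0.007, "wx": 0, "wy": 0, "wz": 0.05},
    {"grip": 100, "dx": 0.032, "dy": 0.035, "dz": 0.007, "wx": 0, "wy": 0, "wz": 0.05},
  ],
)

```text
time: 1.75
position: [0.5126, -0.2958, 0.3019]
eef_rot: [3.141, -0.0, 0.79]
force: [1.4, -0.7, 0.8]
gripper_width: 0.0856
grasp_force: 0.0
```

Call:
arm_command(
  commands=[
    {"grip": 100, "dx": 0.007, "dy": 0.045, "dz": 0, "wx": 0, "wy": 0, "wz": 0.04},
    {"grip": 100, "dx": 0.007, "dy": 0.045, "dz": 0, "wx": 0, "wy": 0, "wz": 0.04},
    {"grip": 100, "dx": 0.007, "dy": 0.045, "dz": 0, "wx": 0, "wy": 0, "wz": 0.04},
    {"grip": 100, "dx": 0.007, "dy": 0.045, "dz": 0, "wx": 0, "wy": 0, "wz": 0.04},
    {"grip": 100, "dx": 0.007, "dy": 0.045, "dz": 0, "wx": 0, "wy": 0, "wz": 0.04},
    {"grip": 100, "dx": 0.007, "dy": 0.045, "dz": 0, "wx": 0, "wy": 0, "wz": 0.04},
    {"grip": 100, "dx": 0.007, "dy": 0.045, "dz": 0, "wx": 0, "wy": 0, "wz": 0.04},
    {"grip": 100, "dx": 0.007, "dy": 0.045, "dz": 0, "wx": 0, "wy": 0, "wz": 0.04},
    {"grip": 100, "dx": 0.007, "dy": 0.045, "dz": 0, "wx": 0, "wy": 0, "wz": 0.04},
    {"grip": 100, "dx": 0.007, "dy": 0.045, "dz": 0, "wx": 0, "wy": 0, "wz": 0.04},
  ],
)

```text
time: 2.75
position: [0.5818, 0.1544, 0.3016]
eef_rot: [3.141, -0.0, 1.189]
force: [0.4, -0.1, 0.6]
gripper_width: 0.0851
grasp_force: 0.0
```

Call:
arm_command(
  commands=[
    {"grip": 100, "dx": 0.005, "dy": 0.03, "dz": 0, "wx": 0, "wy": 0, "wz": 0.03},
    {"grip": 100, "dx": 0.005, "dy": 0.03, "dz": 0, "wx": 0, "wy": 0, "wz": 0.03},
    {"grip": 100, "dx": 0.005, "dy": 0.03, "dz": 0, "wx": 0, "wy": 0, "wz": 0.03},
    {"grip": 100, "dx": 0.005, "dy": 0.03, "dz": 0, "wx": 0, "wy": 0, "wz": 0.03},
    {"grip": 100, "dx": 0.003, "dy": 0.03, "dz": 0, "wx": 0, "wy": 0, "wz": 0.03},
    {"grip": 100, "dx": 0, "dy": 0, "dz": -0.02, "wx": 0, "wy": 0, "wz": 0},
    {"grip": 100, "dx": 0, "dy": 0, "dz": -0.02, "wx": 0, "wy": 0, "wz": 0},
    {"grip": 100, "dx": 0, "dy": 0, "dz": 0, "wx": 0, "wy": 0, "wz": 0},
    {"grip": 100, "dx": 0, "dy": 0, "dz": 0, "wx": 0, "wy": 0, "wz": 0},
    {"grip": 100, "dx": 0, "dy": 0, "dz": 0, "wx": 0, "wy": 0, "wz": 0},
  ],
)

```text
time: 3.75
position: [0.6052, 0.3029, 0.2627]
eef_rot: [3.14, -0.001, 1.337]
force: [0.1, 0.1, 0.2]
gripper_width: 0.0856
grasp_force: 0.0
```

```bash
cat >> h.py <<'E'
def wrist():
    s=robot.sense(); p=robot.read_camera("wrist")
    from scipy.spatial.transform import Rotation as Ro
    M=np.eye(4); M[:3,:3]=Ro.from_euler("xyz",s["eef_rot"]).as_matrix(); M[:3,3]=s["position"]
    I=np.linalg.inv(M@np.array(p["tool_from_camera"])); p["R"],p["t"]=I[:3,:3],I[:3,3]
    return s,p
def proj(p,X):
    q=np.array(p["K"])@(p["R"]@np.array(X)+p["t"]); return q[:2]/q[2]
E
python3 - <<'E'
from h import *
s,p=wrist(); print(s["time"],s["position"],s["eef_rot"])
k=proj(p,[.606,.304,.155]); c=proj(p,[.587,.221,.133]); print(k,c)
im=p["img"].copy()
for q in(k,c): cv2.drawMarker(im,tuple(int(a) for a in q),(0,0,255),0,12)
cv2.imwrite("pics/w1.png",im)
for th in("port_knob","port_screw"):
    for r in robot.trace(p,th)[:2]: print(th,r["conf"],r["position"],r["region"].sum())
z=p["z_map"];v,u=np.nonzero(z>0)
W=(np.c_[u,v,np.ones_like(u)]@np.linalg.inv(p["K"]).T*z[v,u][:,None]-p["t"])@p["R"]
m=(np.hypot(W[:,0]-.606,W[:,1]-.304)<.03)&(W[:,2]>.148)&(W[:,2]<.165); print(m.sum(),np.median(W[m],0) if m.any() else 0,u[m].mean(),v[m].mean())
E
```

```text
3.75 [0.60520099 0.30288245 0.2627377 ] [ 3.14017958e+00 -1.31650027e-03  1.33723508e+00]
[280.25033112 202.28172832] [281.15988635 293.03416858]
port_knob 0.74 [282.4, 225.7] 8382
port_screw 0.79 [279.4, 225.8] 8278
326 [0.60741829 0.3082384  0.15493348] 280.8834355828221 196.09815950920245
```

View pics/w1.png

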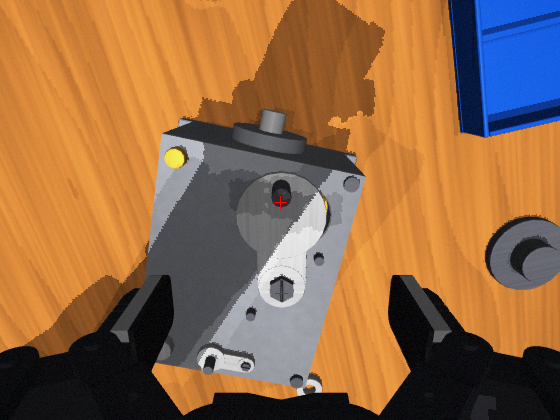

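The wrist view shows the knob post at about (281,190) and the screw at (282,290), in line with the projected estimates and shifted about 3–5 mm in +y. The orange sliver on the right (325,205) shows it is slightly open already. Next I lower the open fingers around the knob and close them loosely.

Call:
arm_command(
  commands=[
    {"grip": 100, "dx": 0.002, "dy": 0.004, "dz": -0.02, "wx": 0, "wy": 0, "wz": 0},
    {"grip": 100, "dx": 0, "dy": 0, "dz": -0.02, "wx": 0, "wy": 0, "wz": 0},
    {"grip": 100, "dx": 0, "dy": 0, "dz": -0.02, "wx": 0, "wy": 0, "wz": 0},
    {"grip": 100, "dx": 0, "dy": 0, "dz": -0.02, "wx": 0, "wy": 0, "wz": 0},
    {"grip": 100, "dx": 0, "dy": 0, "dz": -0.02, "wx": 0, "wy": 0, "wz": 0},
    {"grip": 100, "dx": 0, "dy": 0, "dz": -0.014, "wx": 0, "wy": 0, "wz": 0},
    {"grip": 100, "dx": 0, "dy": 0, "dz": -0.009, "wx": 0, "wy": 0, "wz": 0},
    {"grip": 30, "dx": 0, "dy": 0, "dz": 0, "wx": 0, "wy": 0, "wz": 0},
    {"grip": 30, "dx": 0, "dy": 0, "dz": 0, "wx": 0, "wy": 0, "wz": 0},
    {"grip": 30, "dx": 0, "dy": 0, "dz": 0, "wx": 0, "wy": 0, "wz": 0},
  ],
)

```text
time: 4.9
position: [0.6072, 0.3073, 0.1395]
eef_rot: [3.14, -0.001, 1.338]
force: [-0.2, 0.5, -0.3]
gripper_width: 0.044
grasp_force: 0.0
```

Call:
arm_command(
  commands=[
    {"grip": 28, "dx": 0, "dy": 0, "dz": 0, "wx": 0, "wy": 0, "wz": 0},
    {"grip": 28, "dx": 0, "dy": 0, "dz": 0, "wx": 0, "wy": 0, "wz": 0},
    {"grip": 28, "dx": 0, "dy": 0, "dz": 0, "wx": 0, "wy": 0, "wz": 0},
    {"grip": 28, "dx": 0, "dy": 0, "dz": 0, "wx": 0, "wy": 0, "wz": 0},
    {"grip": 28, "dx": 0, "dy": 0, "dz": 0, "wx": 0, "wy": 0, "wz": 0},
    {"grip": 28, "dx": 0, "dy": 0, "dz": 0, "wx": 0, "wy": 0, "wz": 0},
    {"grip": 28, "dx": 0, "dy": 0, "dz": 0, "wx": 0, "wy": 0, "wz": 0},
    {"grip": 28, "dx": 0, "dy": 0, "dz": 0, "wx": 0, "wy": 0, "wz": 0},
    {"grip": 28, "dx": 0, "dy": 0, "dz": 0, "wx": 0, "wy": 0, "wz": 0},
    {"grip": 28, "dx": 0, "dy": 0, "dz": 0, "wx": 0, "wy": 0, "wz": 0},
  ],
)

```text
time: 5.9
position: [0.6066, 0.3068, 0.1383]
eef_rot: [-3.142, 0.0, 1.338]
force: [0.7, -0.6, 0.4]
gripper_width: 0.0244
grasp_force: 0.0
```

```bash
python3 - <<'E'
from h import *
s,p=wrist(); cv2.imwrite("pics/w2.png",p["img"]); print(s["position"],s["force"])
c=np.array([.588,.224]);P=s["position"][:2]; d=P-c; r=np.hypot(*d); a=np.arctan2(d[1],d[0]); print(r,a)
q=[c+.086*np.array([np.cos(a+.07*i),np.sin(a+.07*i)]) for i in range(21)]
print((np.diff(q,axis=0)*1e3).round(1).tolist())
E
```

```text
[0.60658132 0.30675901 0.13828104] [ 0.70004632 -0.61691747  0.44800583]
0.08481932880008852 1.34993571885601
[[-5.9, 1.1], [-6.0, 0.7], [-6.0, 0.3], [-6.0, -0.1], [-6.0, -0.6], [-5.9, -1.0], [-5.9, -1.4], [-5.7, -1.8], [-5.6, -2.2], [-5.4, -2.6], [-5.2, -3.0], [-5.0, -3.3], [-4.8, -3.7], [-4.5, -4.0], [-4.2, -4.3], [-3.9, -4.6], [-3.6, -4.8], [-3.2, -5.1], [-2.9, -5.3], [-2.5, -5.5]]
```

View pics/w2.png

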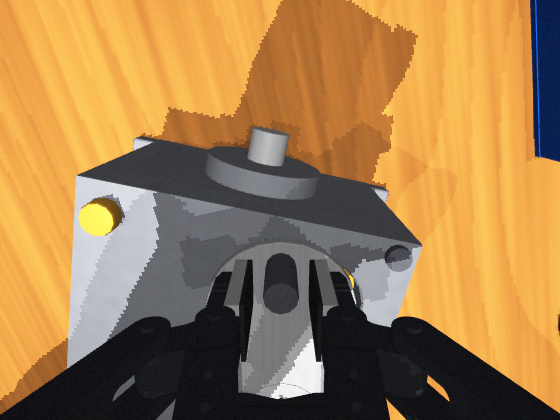

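The knob at (280,285) stands centred between the two pads. Now I swing it around the screw.

Call:
arm_command(
  commands=[
    {"grip": 28, "dx": -0.0059, "dy": 0.0011, "dz": 0, "wx": 0, "wy": 0, "wz": 0.07},
    {"grip": 28, "dx": -0.006, "dy": 0.0007, "dz": 0, "wx": 0, "wy": 0, "wz": 0.07},
    {"grip": 28, "dx": -0.006, "dy": 0.0003, "dz": 0, "wx": 0, "wy": 0, "wz": 0.07},
    {"grip": 28, "dx": -0.006, "dy": -0.0001, "dz": 0, "wx": 0, "wy": 0, "wz": 0.07},
    {"grip": 28, "dx": -0.006, "dy": -0.0006, "dz": 0, "wx": 0, "wy": 0, "wz": 0.07},
    {"grip": 28, "dx": -0.0059, "dy": -0.001, "dz": 0, "wx": 0, "wy": 0, "wz": 0.07},
    {"grip": 28, "dx": -0.0059, "dy": -0.0014, "dz": 0, "wx": 0, "wy": 0, "wz": 0.07},
    {"grip": 28, "dx": -0.0057, "dy": -0.0018, "dz": 0, "wx": 0, "wy": 0, "wz": 0.07},
    {"grip": 28, "dx": -0.0056, "dy": -0.0022, "dz": 0, "wx": 0, "wy": 0, "wz": 0.07},
    {"grip": 28, "dx": -0.0054, "dy": -0.0026, "dz": 0, "wx": 0, "wy": 0, "wz": 0.07},
  ],
)

```text
time: 6.95
position: [0.5484, 0.2993, 0.1384]
eef_rot: [3.14, -0.0, 2.041]
force: [1.1, 0.5, -1.7]
gripper_width: 0.024
grasp_force: 0.8
```

Call:
arm_command(
  commands=[
    {"grip": 28, "dx": -0.0052, "dy": -0.003, "dz": 0, "wx": 0, "wy": 0, "wz": 0.07},
    {"grip": 28, "dx": -0.005, "dy": -0.0033, "dz": 0, "wx": 0, "wy": 0, "wz": 0.07},
    {"grip": 28, "dx": -0.0048, "dy": -0.0037, "dz": 0, "wx": 0, "wy": 0, "wz": 0.07},
    {"grip": 28, "dx": -0.0045, "dy": -0.004, "dz": 0, "wx": 0, "wy": 0, "wz": 0.07},
    {"grip": 28, "dx": -0.0042, "dy": -0.0043, "dz": 0, "wx": 0, "wy": 0, "wz": 0.07},
    {"grip": 28, "dx": -0.0039, "dy": -0.0046, "dz": 0, "wx": 0, "wy": 0, "wz": 0.07},
    {"grip": 28, "dx": -0.0036, "dy": -0.0048, "dz": 0, "wx": 0, "wy": 0, "wz": 0.07},
    {"grip": 28, "dx": -0.0032, "dy": -0.0051, "dz": 0, "wx": 0, "wy": 0, "wz": 0.07},
    {"grip": 28, "dx": 0, "dy": 0, "dz": 0, "wx": 0, "wy": 0, "wz": 0},
    {"grip": 28, "dx": 0, "dy": 0, "dz": 0, "wx": 0, "wy": 0, "wz": 0},
  ],
)

```text
time: 7.95
position: [0.514, 0.2662, 0.1384]
eef_rot: [3.142, 0.0, 2.596]
force: [-0.4, -0.3, -0.1]
gripper_width: 0.0243
grasp_force: 0.0
```

```bash
python3 - <<'E'
from h import *
s,p=wrist(); cv2.imwrite("pics/w3.png",p["img"]); print(s["time"],s["position"],s["force"],s["gripper_width"])
E
```

```text
7.95 [0.51400828 0.26623829 0.13839969] [-0.42368267 -0.26520457 -0.10764134] 0.0242621934619711
```

View pics/w3.png

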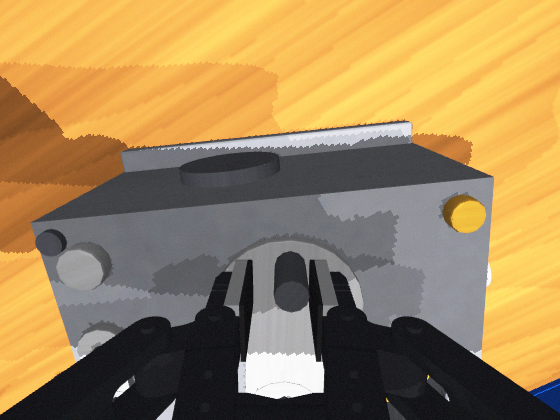

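The knob (290,290) came along and lags against the trailing pad. I back off 3 mm, lift straight up and check.

Call:
arm_command(
  commands=[
    {"grip": 28, "dx": 0.0015, "dy": 0.0025, "dz": 0, "wx": 0, "wy": 0, "wz": 0},
    {"grip": 28, "dx": 0, "dy": 0, "dz": 0, "wx": 0, "wy": 0, "wz": 0},
    {"grip": 28, "dx": 0, "dy": 0, "dz": 0.01, "wx": 0, "wy": 0, "wz": 0},
    {"grip": 28, "dx": 0, "dy": 0, "dz": 0.02, "wx": 0, "wy": 0, "wz": 0},
    {"grip": 28, "dx": 0, "dy": 0, "dz": 0.03, "wx": 0, "wy": 0, "wz": 0},
    {"grip": 28, "dx": 0, "dy": 0, "dz": 0.03, "wx": 0, "wy": 0, "wz": 0},
    {"grip": 28, "dx": 0, "dy": 0, "dz": 0.03, "wx": 0, "wy": 0, "wz": 0},
    {"grip": 28, "dx": 0, "dy": 0, "dz": 0.03, "wx": 0, "wy": 0, "wz": 0},
    {"grip": 28, "dx": 0, "dy": 0, "dz": 0, "wx": 0, "wy": 0, "wz": 0},
    {"grip": 28, "dx": 0, "dy": 0, "dz": 0, "wx": 0, "wy": 0, "wz": 0},
  ],
)

```text
time: 9.0
position: [0.5154, 0.2691, 0.2894]
eef_rot: [3.14, 0.001, 2.598]
force: [-0.6, -1.0, 0.4]
gripper_width: 0.0238
grasp_force: 0.0
```

```bash
python3 - <<'E'
from h import *
s,p=wrist(); cv2.imwrite("pics/w4.png",p["img"]); print(s["time"],s["position"],s["force"])
E
```

```text
9.0 [0.51544875 0.26913579 0.28939581] [-0.58600381 -1.01655657  0.43315919]
```

View pics/w4.png

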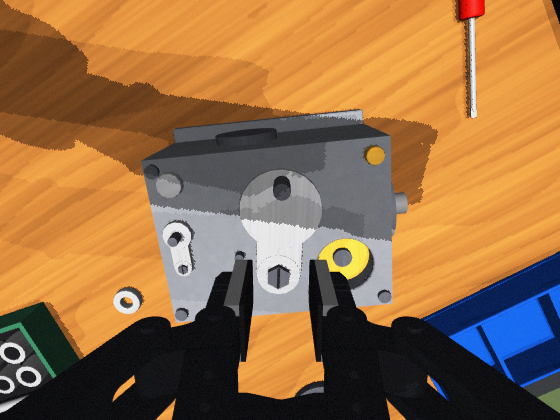

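The port, with its yellow rim at (345,258), is fully uncovered. The cover has swung clear, with its knob at (281,187), and the grease cover at (178,248) is still shut.

```bash
python3 -c "
from plant import robot
print(robot.close_job())"
```

```text
the job is handed in; nothing more can be done
None
```

The inspection port is fully open, the large cover has been let go and the arm is clear of it, the grease nipple cover looks still shut in the last picture, and the job was handed in at about 9 s.

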